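# Let the used battery into the collecting box with its lever

## Task

A used battery is waiting on the chute of the white battery collecting box, held back by the closed lid. With the fingertips, press the paddle on the lid's lever arm all the way down so that the lid opens wide and the battery rolls into the box, then let the paddle back up slowly so that the lid comes down gently without slamming, and move clear. Work the box by its paddle only: do not touch the lid or the battery, do not lift anything, and leave the candle, the cream pot and the roll-on bottle standing where they are.

Things in the scene. Friction and masses are not known exactly. Their poses are not given: they have to be found in the camera images.
- battery_box: White box 100 (x) x 110 (y) x 100 mm high, fixed to the worktop; origin under its centre, z up. Walls 4 mm. The lever paddle sticks out on its -y side. On its +y side a grey chute 78 mm wide slopes 22 degrees down to the rim, from y = 125 mm, z = 130 mm to y = 50 mm, z = 100 mm. The lid is hinged along x on the -y rim.
- paddle (a point): Centre of the top of the paddle, a grey ribbed plate 60 (x) x 40 (y) x 10 mm on the lever arm; at box x = 0, y = -166 mm, 130 mm above the worktop at rest and 62 mm when fully down. It swings with the lid about the hinge line, at box y = -55 mm, z = 102 mm, at radius 115 mm: it moves nearly straight down (within 7 mm) and its top tips from 0.25 rad one way to 0.35 rad the other.
- lid_angle (a joint): Angle of the lid and its lever arm, which are one rigid rocker, rad: 0 shut (paddle up), 0.6 fully open (paddle down at its stop). Sprung shut: it takes about 3 to 7 N on the paddle to press, and it snaps shut fast if let go. The paddle travels about 68 mm.
- lid: The rocker: white flat lid 106 (x) x 112 (y) x 17 mm with the grey lever arm (18 mm wide) and paddle on its -y side; origin on the hinge line at box x = 0, y = -55 mm, z = 102 mm. The lid's top is 122 mm above the worktop when shut; open, its free edge rises to about 180 mm. That edge, on the +y side, holds back the battery.
- battery: Small round battery, 15 mm in diameter and 50 mm long, lying across the chute (along box x) against the lid's free edge, about 114 mm above the worktop; origin at the centre of its flat end at the -x end, its own z along its length. It rolls into the box by itself when the lid opens.
- candle: Bystander: candle in a clear glass jar, 76 mm across, 90 mm high, standing loose; origin under its centre.
- face_cream: Bystander: low round cream pot with a tan lid, 91 mm across, 53 mm high, standing loose; origin under its centre.
- roll_on: Bystander: small white bottle with a round red cap, 36 x 42 x 106 mm high, standing loose; origin under its centre.

How it is judged (in metres and radians):
On the way, in this order (a step that is already met when the one before it is completed fails the run):
1. the lid is wide open (over 0.48 of 0.6 rad) and the battery is inside the box (value of joint lid_angle above 0.48 rad and x of battery in the frame of battery_box between -0.05 and 0.05 m and y of battery in the frame of battery_box between -0.055 and 0.05 m and z of battery in the frame of battery_box below 0.07 m), for 0.2 s.
2. the lid is shut again (value of joint lid_angle below 0.04 rad), for 0.2 s.
At the end, for the whole second after the job is handed in: The battery lies at rest inside the box (within its walls, its end less than 70 mm above the worktop), the lid is shut (below 0.04 rad), and the three bystanders stand upright within 20 mm of where they were (x of battery in the frame of battery_box between -0.05 and 0.05 m and y of battery in the frame of battery_box between -0.055 and 0.05 m and z of battery in the frame of battery_box below 0.07 m and value of joint lid_angle below 0.04 rad and linear speed of battery below 0.05 m/s and distance of each of candle, face_cream, roll_on from where it was at the start of the episode below 0.02 m and angle between each of candle, face_cream, roll_on's own z axis and vertical below 0.3 rad); the robot touches nothing.
It fails at once if the lid slams: it is closing faster than 1.5 rad/s while less than 0.4 rad from shut (value of joint lid_angle below 0.4 rad and velocity of joint lid_angle below -1.5 rad/s).
It fails at once if the robot touches the white lid (over 1 N) (contact force between any of the fingers, the arm and lid_c0 above 1 N or contact force between any of the fingers, the arm and lid_c1 above 1 N or contact force between any of the fingers, the arm and lid_c2 above 1 N or contact force between any of the fingers, the arm and lid_c3 above 1 N).
It fails at once if the robot touches the battery (over 0.5 N) (contact force between any of the fingers, the arm and battery above 0.5 N).
It fails at once if the battery is lifted off the chute (height (world z) of battery above 0.15 m).
It fails at once if a bystander is moved over 20 mm, or tipped (not (distance of each of candle, face_cream, roll_on from where it was at the start of the episode below 0.02 m and angle between each of candle, face_cream, roll_on's own z axis and vertical below 0.3 rad)).
It also fails if it takes over 40 s, if anything falls off the work surface, if the arm or the gripper's body presses on something with over 40 N, if the wrist force passes 120 N, or if a joint passes its speed limit or range.

## Robot

A 6-joint arm with a two-finger parallel gripper is mounted at the origin on the work surface; the furniture and walls round the work are solid. World frame = base frame: x ahead of the robot, y to its left, z up, the work surface at z = 0. Lengths are in mm, angles in rad, forces in N, time in s.
With the tool pointing down it reaches from about 275 to 750 mm from the base axis. Payload 10.2 kg.
Tool frame: the origin (TCP) lies at the very end of the fingers, on their centre line; the grasp point (between the pads) lies 19 mm behind it; z points along the fingers, y is the line along which they close (so a half turn about z gives the same grasp; the last joint's range is limited). The gripper opens to 88 mm and grips with 3 to 60 N. Pads are 18 mm wide; open, the fingers measure 123 mm over their backs; the gripper's body (75 mm by 187 mm) begins 45 mm behind the grasp point.
Start: joints at [-1.457, 0.313, 1.498, -0, 1.331, -0.223], TCP at [173.483, -495.515, 238.72] pointing down, gripper open.
Joint ranges: [-2.94, 2.94], [-0.97, 2.17], [0.19, 2.56], [-1.23, 4.37], [0.02, 3.11], [-2.88, 2.88]. Speed limits (rad/s): [2.39, 2.39, 3.01, 3.14, 3.14, 3.14].

## Interface

Orientations are given as a unit quaternion [w, x, y, z].
In Python, from plant import manip gives the robot as it stands.
- The arm moves only by the shell command python3 -m inch 'ROWS' [FORCE]. ROWS is a JSON object of lists of equal length, an entry for each row: "translation": the shift along the tool's x, y, z in cm, a list of three; "turn": the turn about the tool's z in rad; "fingers": the closure in counts, from 0 (fully open) to 255 (shut). In form: {"translation": [[dx, dy, dz], ...], "turn": [turn, ...], "fingers": [fingers, ...]}. A call has 1 to 8 rows; each row shifts and turns the commanded pose from where the row before left it, along the tool's axes as they then stand; what a row does not reach is not made up. A row lasts 1/8 s, in which the tool goes at most 62.5 mm and 10.7 degrees, less where a joint would pass 70% of its speed; a pose out of reach is approached as far as the arm can. A call with a gripper value outside its range is refused whole. The fingers move at their own pace and stop on an object; FORCE is the grip in N (left out, the last holds). Time passes only in rows, so rows that do not move let the fingers close. It gives the time, the measured TCP pose, the force, the opening and the grip force at its end, in the units of the state.
- manip.get_obs(): the state, without advancing time (a new reading comes with each control period).
- manip.grab_frame(name): name is "scene" or "side" or "wrist"; returns a dict with "image" (384x512x3 uint8, red, green, blue), "K" (3x3 intrinsics, pixels), "rvec" (rotation vector, rad) and "tvec" (3), from world to camera coordinates, as OpenCV has them; the wrist camera has in their place "hand_eye" (4x4, takes a point from camera to tool coordinates, whose origin is the TCP and whose axes are the flange's). Camera axes: x right, y down, z forward; pixel columns grow to the right and rows downward; lengths in mm; the calibration is good to about 2 mm. The wrist camera is an equidistant fisheye: a pixel r from the principal point sees the ray r / f radians off the axis. A picture is of the moment at which its call begins: read the wrist's pose just before it. There is no depth.
- manip.finish_job(): hands the job in; it is judged then, once.
The state is a dict: "time": time; "joint_pos": joint angles; "dq": joint speeds; "tau": joint torques, N m; "position": TCP position; "eef_rot": TCP orientation; "contact_force": force on the tool from outside, world axes, zero at the start; "moment": the same for the moment, N m; "width": opening from 0.0 (shut) to 1.0 (fully open); "finger_force": force on a finger pad.
Only numpy, scipy, OpenCV 4.12 (cv2) and the standard library are available. Lean on these libraries where they do the work, as an engineer would, in place of code of your own. Each camera call takes 0.05 s, during which the arm holds its last target. There are 200 camera calls.

## Working session

There is one attempt and no reset: what is moved stays moved. The work goes in short steps, Python scripts to look and compute and a shell command to move; the robot and the scene stay as the last step left them, time stands still between calls to the robot, and variables do not carry over. Pictures are saved under pics/ and viewed, at most 10 in all, crops included, and the job is handed in when it is done.

```bash
mkdir -p pics; ls; python3 - <<'E'
from plant import manip
import cv2,numpy as np,pickle
o=manip.get_obs(); print(o)
d={}
for n in ("scene","side"):
    f=manip.grab_frame(n); d[n]=f; cv2.imwrite(f"pics/{n}0.png",f["image"][...,::-1]); print(n,f["K"].tolist(),np.ravel(f["rvec"]),np.ravel(f["tvec"]))
pickle.dump(d,open("f0.pkl","wb"))
cv2.imwrite("pics/both0.png",cv2.resize(np.vstack([d["scene"]["image"],d["side"]["image"]])[...,::-1],None,fx=.78,fy=.78))
E
```

```text
pics
{'time': 0.0, 'joint_pos': array([-1.45736694e+00,  3.13466327e-01,  1.49843287e+00,  1.16790037e-05,
        1.33097478e+00, -2.23405800e-01]), 'dq': array([ 0.00147498, -0.00011585,  0.00054759, -0.00074555,  0.00207858,
        0.00153774]), 'tau': array([ 7.33333363e-04, -4.02205181e+01, -2.52276278e+01,  6.95326226e-02,
        3.52271693e-02, -8.82189170e-05]), 'position': array([ 173.47409059, -495.25865054,  238.1542939 ]), 'eef_rot': array([-6.39382051e-04,  9.85851279e-01,  1.67621134e-01,  4.08740259e-05]), 'contact_force': array([ 0.23539806,  0.26419013, -0.42458365]), 'moment': array([-0.04617314, -0.01306309, -0.05633814]), 'finger_force': 0.0, 'width': 1.000675015091853}
scene [[372.6059032522331, 0.0, 257.0948419066824], [0.0, 372.6059032522331, 192.06624774626124], [0.0, 0.0, 1.0]] [ 0.57950888 -2.47149559  1.41306869] [500.47472047 219.09274778 665.99765171]
side [[401.4339174916294, 0.0, 260.6767571559696], [0.0, 401.4339174916294, 188.55950562836173], [0.0, 0.0, 1.0]] [ 0.26994242 -2.57701406  1.54696213] [574.04826389 141.4972537  781.27592348]
```

View pics/scene0.png

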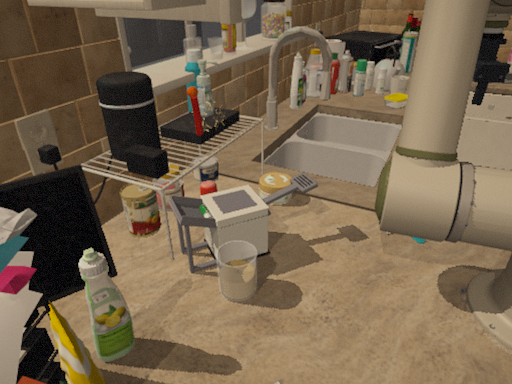

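View pics/side0.png

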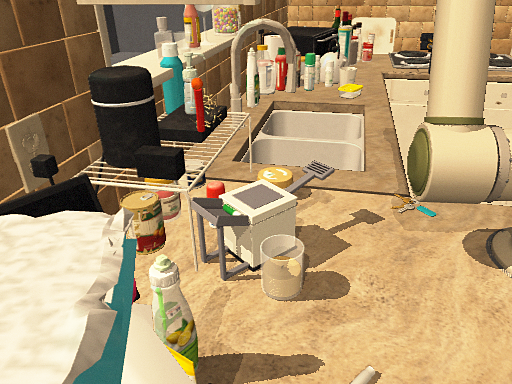

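The scene view shows the box at about (235,220), the lid's dark inlay, the chute at (190,210) with the green battery end, and the ribbed paddle at (305,183). The side view has the paddle at (320,170). The candle and cream pot sit on either side of the lid, and the red cap is behind it. I'll zoom in to read corners.

```bash
python3 - <<'E'
import cv2,numpy as np,pickle
d=pickle.load(open("f0.pkl","rb"))
def z(n,x,y):
    return cv2.resize(d[n]["image"][y:y+74,x:x+198][...,::-1],None,fx=4,fy=4,interpolation=cv2.INTER_CUBIC)
cv2.imwrite("pics/z.png",np.vstack([z("scene",150,165),z("side",175,150)]))
E
```

```text
(no output)
```

View pics/z.png

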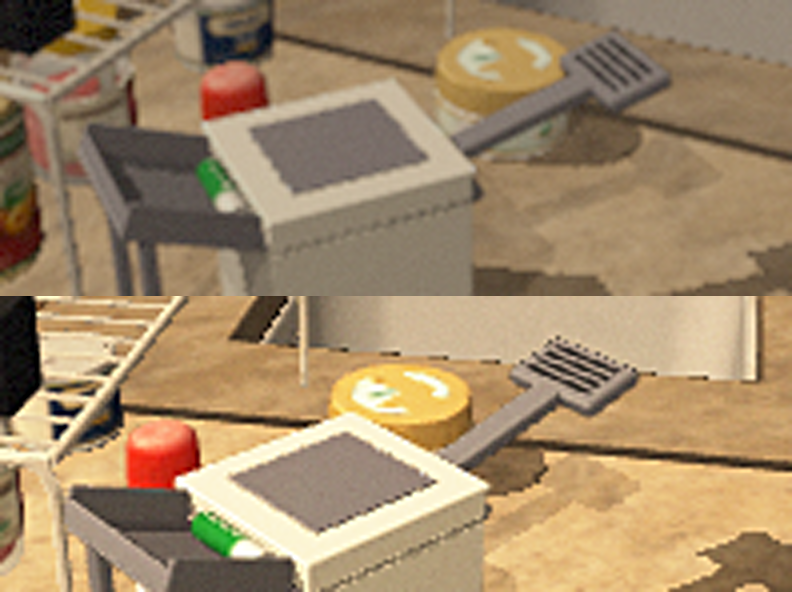

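```bash
cat > h.py <<'E'
import cv2,numpy as np,pickle
def P(f):
    R=cv2.Rodrigues(np.array(f["rvec"],float))[0]
    return f["K"]@np.c_[R,np.ravel(f["tvec"])]
def tri(d,a,b):
    X=cv2.triangulatePoints(P(d["scene"]),P(d["side"]),np.array(a,float).T,np.array(b,float).T)
    return (X[:3]/X[3]).T
E
python3 - <<'E'
from h import *
d=pickle.load(open("f0.pkl","rb"))
s=np.array([[203,124],[393,80],[474,170],[268,232],[562,65],[615,33],[670,72],[621,103],[503,60],[235,78]])/4+[150,165]-.4
t=np.array([[180,189],[343,117],[487,191],[318,267],[513,77],[555,42],[637,78],[588,109],[401,102],[163,140]])/4+[175,150]-.4
X=tri(d,s,t); print(X.round(1))
L=X[:4]; c=L.mean(0); p=X[4:8].mean(0); print("lid",c,"paddle",p)
v=(p-c)[:2]; print("yaw of -y dir",np.degrees(np.arctan2(v[1],v[0])),np.linalg.norm(v))
e=X[[1,2]]-X[[0,3]]; print("lid A->B",np.degrees(np.arctan2(e[:,1],e[:,0])),np.linalg.norm(e,axis=1)); 
e=X[[3,2]]-X[[0,1]]; print("A->D",np.degrees(np.arctan2(e[:,1],e[:,0])),np.linalg.norm(e,axis=1))
for n,q in (("scene",s),("side",t)):
    Q=P(d[n])@np.c_[X,np.ones(10)].T; print(np.abs(Q[:2]/Q[2]-q.T).max(0).round(1))
from plant import manip
from scipy.spatial.transform import Rotation as R
o=manip.get_obs(); print(R.from_quat(o["eef_rot"][[1,2,3,0]]).as_matrix().round(3),o["time"])
E
```

```text
[[ 647.6   89.8  125.2]
 [ 590.   -14.6  115.9]
 [ 502.3   63.3  123.7]
 [ 560.8  164.2  133.6]
 [ 504.7  -58.1  125.8]
 [ 486.   -92.2  133.8]
 [ 439.3  -52.8  136.2]
 [ 462.7  -41.8  119.1]
 [ 586.7 -162.9   55.4]
 [ 685.2    4.8  103.1]]
lid [575.17529707  75.67101439 124.60274164] paddle [473.15706335 -61.22080926 128.70257569]
yaw of -y dir -126.69521391786944 170.7251926100315
lid A->B [-118.86551396 -120.12113682] [119.65614281 117.00566179]
A->D [139.42178382 138.36604432] [114.58056254 117.60727141]
[0.7 0.3 0.  1.1 0.8 0.5 0.5 0.5 0.3 0.1]
[0.6 0.3 0.  1.  0.7 0.5 0.5 0.4 0.3 0.1]
[[ 0.944  0.33  -0.   ]
 [ 0.33  -0.944  0.001]
 [ 0.    -0.001 -1.   ]] 0.1
```

```bash
python3 -m inch '{"translation": [[3.5,-2.6,0],[3.5,-2.6,0],[3.5,-2.6,0],[3.5,-2.6,0],[3.5,-2.6,0],[3.5,-2.6,0],[3.5,-2.6,0],[3.5,-2.6,0]], "turn": [0,0,0,0,0,0,0,0], "fingers": [255,255,255,255,255,255,255,255]}' 10
python3 -m inch '{"translation": [[3.6,-2.6,0],[3.6,-2.6,0],[3.6,-2.6,0],[3.5,-2.6,0],[0,0,0],[0,0,0],[0,0,0],[0,0,0]], "turn": [0,0,0,0,-0.15,-0.15,-0.15,-0.12], "fingers": [255,255,255,255,255,255,255,255]}'
python3 -m inch '{"translation": [[0,0,0],[0,0,0]], "turn": [0,0], "fingers": [255,255]}'
python3 - <<'E'
from h import *
from plant import manip
d={}
o=manip.get_obs()
for n in ("wrist","side"):
    d[n]=manip.grab_frame(n)
d["obs"]=o; pickle.dump(d,open("f1.pkl","wb")); print(d["wrist"]["K"],d["wrist"]["hand_eye"],o["position"],o["width"])
cv2.imwrite("pics/w1.png",d["wrist"]["image"][...,::-1])
# plane-cast refinement of stage-0 corners
f0=pickle.load(open("f0.pkl","rb"))
s=np.array([[203,124],[393,80],[474,170],[268,232],[562,65],[615,33],[670,72],[621,103]])/4+[150,165]-.4
t=np.array([[180,189],[343,117],[487,191],[318,267],[513,77],[555,42],[637,78],[588,109]])/4+[175,150]-.4
for n,q in (("scene",s),("side",t)):
    M=P(f0[n]); r=[]
    for i,u in enumerate(q):
        z=123 if i<4 else 129
        H=np.c_[M[:,:2],M[:,2]*z+M[:,3]]; w=np.linalg.solve(H,[*u,1]); r.append(w[:2]/w[2])
    r=np.array(r); l=r[:4].mean(0); p=r[4:].mean(0); v=p-l
    e=r[[1,2]]-r[[0,3]]; g=r[[0,1]]-r[[3,2]]
    print(n,r.round(0).tolist(),l,p,np.degrees(np.arctan2(v[1],v[0])),np.degrees(np.arctan2(e[:,1],e[:,0])),np.degrees(np.arctan2(g[:,1],g[:,0])),np.linalg.norm(v))
E
```

```text
time: 1.1
position: [369.6, -205.3, 238.6]
eef_rot: [-0.0, 0.986, 0.168, -0.0]
contact_force: [-0.1, -0.4, -0.9]
width: 0.117
finger_force: 0.0
time: 2.1
position: [469.5, -61.2, 238.4]
eef_rot: [-0.0, 0.898, 0.44, -0.0]
contact_force: [-0.5, 0.1, 0.1]
width: 0.006
finger_force: 0.0
time: 2.35
position: [469.6, -61.2, 238.6]
eef_rot: [-0.0, 0.899, 0.437, -0.0]
contact_force: [-0.2, -0.1, -0.1]
width: 0.009
finger_force: 0.0
[[297.31863964   0.         258.61333782]
 [  0.         297.31863964 191.38718983]
 [  0.           0.           1.        ]] [[ 9.10881936e-04 -9.62226529e-01 -2.72248556e-01  7.03707774e+01]
 [ 9.99999580e-01  9.03327912e-04  1.53078760e-04 -1.50381915e+00]
 [ 9.86332753e-05 -2.72248581e-01  9.62226948e-01 -1.45821204e+02]
 [ 0.00000000e+00  0.00000000e+00  0.00000000e+00  1.00000000e+00]] [469.55644573 -61.23007118 238.60789624] 0.008667074912759308
scene [[652.0, 84.0], [583.0, -2.0], [503.0, 62.0], [567.0, 154.0], [501.0, -49.0], [488.0, -98.0], [444.0, -68.0], [456.0, -24.0]] [576.22300401  74.76522572] [472.23659164 -59.68915028] -127.71820598789753 [-128.41878199 -125.11060428] [-39.64229038 -38.73367202] 169.9739779523693
side [[648.0, 88.0], [587.0, -2.0], [502.0, 62.0], [566.0, 145.0], [505.0, -55.0], [487.0, -106.0], [439.0, -66.0], [462.0, -23.0]] [575.93587946  73.27379581] [473.3649118  -62.46325363] -127.07685815704959 [-123.73863785 -127.66038133] [-34.55298116 -37.16622918] 170.1333300587658
```

View pics/w1.png

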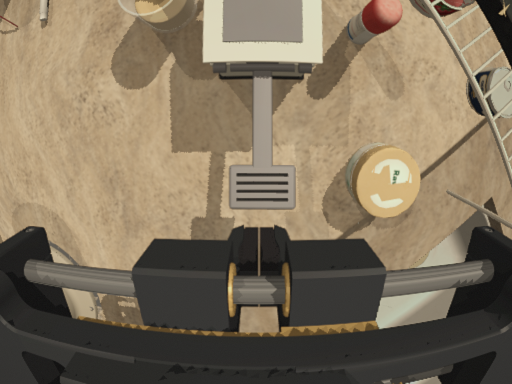

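The wrist view shows the paddle square to the tool at about (230–295, 166–209), centred near (262,187). The cream pot is at (387,182), well off to the right. I'll cast it to the paddle height.

```bash
python3 - <<'E'
from h import *
from scipy.spatial.transform import Rotation as R
d=pickle.load(open("f1.pkl","rb")); K=d["wrist"]["K"]; T=np.array(d["wrist"]["hand_eye"])
o=d["obs"]; Rw=R.from_quat(o["eef_rot"][[1,2,3,0]]).as_matrix()
for u in [(262.5,187),(230,170),(293,166),(295,208),(231,209),(262,72),(262,160)]:
    m=(np.array(u)-K[:2,2])/K[0,0]; th=np.hypot(*m)
    r=T[:3,:3]@np.r_[np.sin(th)*m/th,np.cos(th)]; c=T[:3,3]
    k=(o["position"][2]-129-c[2])/r[2]; q=c+k*r   # tool z down
    print(u,"tool",q.round(1),"world",(Rw@q+o["position"]).round(1))
E
```

```text
(262.5, 187) tool [  2.2   2.  109.6] world [472.4 -60.7 129. ]
(230, 170) tool [ 17.6 -26.6 109.6] world [459.5 -30.9 129. ]
(293, 166) tool [ 21.3  28.7 109.6] world [505.2 -62.2 129. ]
(295, 208) tool [-17.6  31.8 109.6] world [483.6 -94.7 129. ]
(231, 209) tool [-18.6 -26.6 109.6] world [437.1 -59.4 129. ]
(262, 72) tool [102.7   1.3 109.6] world [534.   18.7 129. ]
(262, 160) tool [ 26.5   1.5 109.6] world [487.  -41.3 129. ]
```

```bash
python3 -m inch '{"translation": [[0.1,0.2,2],[0,0,3],[0,0,3],[0,0,1.6],[0,0,0],[0,0,0]], "turn": [0,0,0,0,0,0], "fingers": [255,255,255,255,255,255]}'
python3 -m inch '{"translation": [[0,0,0.4],[0,0,0.4],[0,0,0.4],[0,0,0.4],[0,0,0]], "turn": [0,0,0,0,0], "fingers": [255,255,255,255,255]}'
```

```text
time: 3.2
position: [472.2, -61.8, 143.5]
eef_rot: [0.0, 0.899, 0.438, 0.0]
contact_force: [0.0, -0.3, 0.3]
width: 0.003
finger_force: 0.0
time: 3.82
position: [472.0, -61.8, 126.7]
eef_rot: [0.0, 0.899, 0.438, 0.0]
contact_force: [0.1, -1.1, 2.8]
width: 0.002
finger_force: 1.3
```

Contact was made at about 130 mm, with 2.8 N upward. Now I'll press.

```bash
python3 -m inch '{"translation": [[0,0,0.6],[0,0,0.6],[0,0,0.6],[0,0,0.6],[0,0,0.6],[0,0,0.6],[0,0,0.6],[0,0,0]], "turn": [0,0,0,0,0,0,0,0], "fingers": [255,255,255,255,255,255,255,255]}'
python3 -m inch '{"translation": [[0,0,0.5],[0,0,0.4],[0,0,0.3],[0,0,0.2],[0,0,0],[0,0,0]], "turn": [0,0,0,0,0,0], "fingers": [255,255,255,255,255,255]}'
```

```text
time: 4.82
position: [472.0, -61.4, 84.5]
eef_rot: [-0.0, 0.899, 0.438, 0.0]
contact_force: [0.8, 2.0, 6.1]
width: 0.005
finger_force: 2.5
time: 5.58
position: [472.1, -61.5, 71.0]
eef_rot: [0.0, 0.899, 0.438, 0.0]
contact_force: [1.6, 1.1, 5.7]
width: 0.003
finger_force: 2.6
```

```bash
python3 -m inch '{"translation": [[0,0,0.2],[0,0,0.2],[0,0,0.1],[0,0,0],[0,0,0]], "turn": [0,0,0,0,0], "fingers": [255,255,255,255,255]}'
python3 - <<'E'
from h import *
from plant import manip
im=[]
for n,x,y in (("scene",150,130),("side",175,130)):
    f=manip.grab_frame(n); im.append(cv2.resize(f["image"][y:y+150,x:x+195][...,::-1],None,fx=2,fy=2,interpolation=cv2.INTER_CUBIC))
cv2.imwrite("pics/open.png",np.hstack(im))
E
```

```text
time: 6.2
position: [472.2, -61.5, 66.0]
eef_rot: [0.0, 0.899, 0.438, 0.0]
contact_force: [1.8, 0.9, 5.3]
width: 0.003
finger_force: 2.7
```

View pics/open.png

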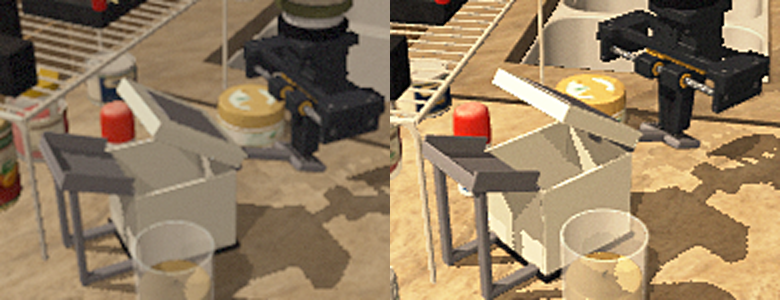

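The lid stands wide open and the chute at left is empty, so the battery has rolled in. I'll press the last few mm to the stop, hold, then ease up.

```bash
python3 -m inch '{"translation": [[0,0,0.1],[0,0,0.1],[0,0,0.1],[0,0,0],[0,0,0],[0,0,0]], "turn": [0,0,0,0,0,0], "fingers": [255,255,255,255,255,255]}'
```

```text
time: 7.05
position: [472.4, -61.5, 64.0]
eef_rot: [0.0, 0.899, 0.438, 0.001]
contact_force: [-3.5, 3.2, 18.1]
width: 0.004
finger_force: 8.4
```

The force jumped to 18 N, which means the paddle is at its stop. Easing up at 40 mm/s (about 0.35 rad/s).

```bash
python3 -m inch '{"translation": [[0,0,-0.3],[0,0,-0.5],[0,0,-0.5],[0,0,-0.5],[0,0,-0.5],[0,0,-0.5],[0,0,-0.5],[0,0,-0.5]], "turn": [0,0,0,0,0,0,0,0], "fingers": [255,255,255,255,255,255,255,255]}'
python3 -m inch '{"translation": [[0,0,-0.5],[0,0,-0.5],[0,0,-0.5],[0,0,-0.4],[0,0,-0.4],[0,0,-0.3],[0,0,-0.3],[0,0,-0.3]], "turn": [0,0,0,0,0,0,0,0], "fingers": [255,255,255,255,255,255,255,255]}'
python3 -m inch '{"translation": [[0,0,-0.3],[0,0,-0.3],[0,0,-0.3],[0,0,-0.5],[0,0,-1],[0,0,-2],[0,0,-3],[0,0,-3]], "turn": [0,0,0,0,0,0,0,0], "fingers": [255,255,255,255,255,255,255,255]}'
python3 -m inch '{"translation": [[0,0,0],[0,0,0],[0,0,0]], "turn": [0,0,0], "fingers": [255,255,255]}'
python3 - <<'E'
from h import *
from plant import manip
im=[]
for n,x,y in (("scene",150,130),("side",175,130)):
    f=manip.grab_frame(n); im.append(cv2.resize(f["image"][y:y+150,x:x+195][...,::-1],None,fx=2,fy=2,interpolation=cv2.INTER_CUBIC))
cv2.imwrite("pics/shut.png",np.hstack(im))
E
```

```text
time: 8.05
position: [471.8, -61.6, 101.1]
eef_rot: [-0.0, 0.899, 0.438, 0.0]
contact_force: [-2.3, -2.6, 4.2]
width: 0.009
finger_force: 2.2
time: 9.05
position: [471.8, -61.7, 132.8]
eef_rot: [-0.0, 0.899, 0.438, -0.0]
contact_force: [1.6, 2.0, 1.8]
width: 0.004
finger_force: 1.4
time: 10.05
position: [471.7, -61.7, 238.3]
eef_rot: [0.0, 0.899, 0.438, 0.0]
contact_force: [0.9, -0.4, -0.4]
width: 0.004
finger_force: 0.0
time: 10.42
position: [471.4, -61.6, 235.8]
eef_rot: [-0.001, 0.899, 0.438, -0.001]
contact_force: [-0.2, 0.2, 0.9]
width: 0.005
finger_force: 0.0
```

View pics/shut.png

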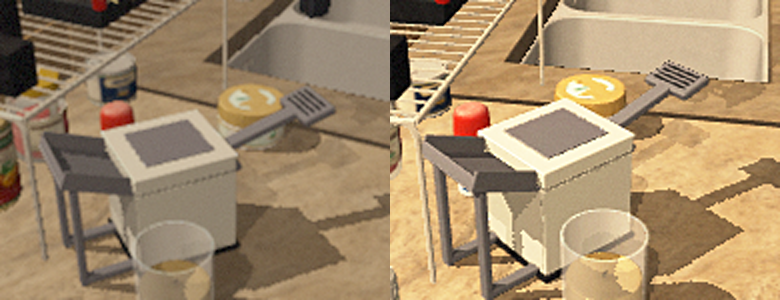

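The lid is shut, the paddle is back up, the chute is empty and the bystanders have not moved. The arm is clear at z = 236, so I'm handing in.

```bash
python3 -c "
from plant import manip
print(manip.finish_job())"
```

```text
the job is handed in; nothing more can be done
None
```

I pressed the paddle to its stop, the battery left the chute for the box, I eased the lid shut, and I handed the job in with the arm clear and the bystanders unmoved; no verdict was returned.

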